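# Load, clamp and start the bottle shaker

### The arm

A 6-joint arm with a two-finger parallel gripper is mounted at the origin on the work surface. World frame = base frame: x ahead of the robot, y to its left, z up, the work surface at z = 0. Lengths are in m, angles in rad, forces in N, time in s.
With the tool pointing down it reaches from about 0.35 to 0.975 m from the base axis. Payload 4.9 kg.
Tool frame: the origin (TCP) lies midway between the tips of the shut fingers; the grasp point (between the pads) lies ctrl.grip_depth behind it (ctrl.grip_depth is the distance from the TCP to the grasp point, in m); y points along the fingers, z is the direction in which the jaws open and shut, and the axes are right-handed (so a half turn about y gives the same grasp; the last joint's range is limited). The gripper opens to 85 mm and grips with 20 to 120 N. Pads are 22 mm wide; open, the fingers measure 114 mm over their backs; the gripper's body (76 mm by 85 mm) begins 54 mm behind the grasp point. The pads swing forward as they close: fully open they stand 13 mm farther back than shut.
Start: joints at [0.998, 0.053, 1.613, -0, 1.476, -0.119], TCP at [0.274, 0.562, 0.231] pointing down, gripper open.
Joint ranges: [-3.01, 3.01], [-1.01, 2.22], [0.06, 2.58], [-1.02, 4.17], [0.09, 2.62], [-3.14, 3.14]. Speed limits (rad/s): [2.57, 2.57, 3.14, 3.14, 3.14, 3.14].

### API

Orientations are given as a rotation vector (axis times angle).
In Python, from station import ctrl gives the robot as it stands.
- The arm moves only by the tool jog_arm, never from a script. Its argument "moves" is a list of rows, each a list of 6 numbers: the shift along the tool's x, y, z in mm, then the turn, a rotation vector about the tool's x, y, z in rad. In form: [[x, y, z, wx, wy, wz], ...]. A call has 1 to 12 rows; each row shifts and turns the commanded pose from where the row before left it, along the tool's axes as they then stand; what a row does not reach is not made up. A row lasts 1/10 s, in which the tool goes at most 50 mm and 8.59 degrees, less where a joint would pass 70% of its speed; a pose out of reach is approached as far as the arm can. A call is refused whole if a number of a shift passes 50 or a number of a turn 0.15, either way. A call with a gripper value outside its range is refused whole. "grip" is the finger opening in mm, from 0 to 85.4, set as the call begins (left out, the last holds). The fingers move at their own pace and stop on an object; "grip_force" is the grip in N (left out, the last holds). Time passes only in rows, so rows that do not move let the fingers close. It gives the time, the measured TCP pose, the force and the opening at its end, in the units of the state.
- ctrl.get_obs(): the state, without advancing time (a new reading comes with each control period).
- ctrl.get_image(name): name is "scene" or "side" or "wrist"; returns the picture (400x640x3 uint8, red, green, blue); there is no depth.
- ctrl.camera_params(name): a dict with "fx", "fy", "cx", "cy" (pixels), "pose" (4x4, takes a point from camera to world coordinates); the wrist camera has in their place "T_tool_cam" (4x4, takes a point from camera to tool coordinates, whose origin is the TCP and whose axes are the tool frame's). Camera axes: x right, y up, looking along -z (the intrinsics and any distortion apply to the point x, -y, -z); pixel columns grow to the right and rows downward; lengths in m; the calibration is good to about 2 mm. A picture is of the moment at which its call begins: read the wrist's pose just before it. camera_params takes no time and is no camera call.
- ctrl.finish_job(): hands the job in, once; it reports no verdict.
The state is a dict: "t": time; "q": joint angles; "dq": joint speeds; "effort": joint torques, N m; "tool_pos": TCP position; "tool_rot": TCP orientation; "contact_force": force on the tool from outside, world axes, zero at the start; "wrist_torque": the same for the moment, N m; "opening": finger opening in m.
Only numpy, scipy, OpenCV 4.12 (cv2) and the standard library are available. Lean on these libraries where they do the work, as an engineer would, in place of code of your own. Each camera call takes 0.05 s, during which the arm holds its last target. There are 200 camera calls.

### The job

Stand every amber bottle upright on the shaker platform, between the back rail and the movable jaw, then work the ratchet lever back and forth in short swings until the jaw grips the bottles tight against the back rail and the ratchet clicks over. Then turn the black dial clockwise until it has clicked past its detent, and leave the other things on the bench where they are.

Things in the scene. Friction and masses are not known exactly. Their poses are not given: they have to be found in the camera images.
- bottle_a: amber reagent bottle, blue screw cap, loose, standing on the bench at the start; may be absent (None). 54 mm across and 98 mm tall; body up to 58 mm, shoulder and neck, then the cap, 38 mm across, from 70 to 98 mm. About 0.25 kg. Origin: centre of its underside, z up
- bottle_b: amber reagent bottle, orange screw cap, loose, standing on the bench at the start; may be absent (None). 54 mm across and 98 mm tall; body up to 58 mm, shoulder and neck, then the cap, 38 mm across, from 70 to 98 mm. About 0.25 kg. Origin: centre of its underside, z up
- bottle_c: amber reagent bottle, white screw cap, loose, standing on the bench at the start; may be absent (None). 54 mm across and 98 mm tall; body up to 58 mm, shoulder and neck, then the cap, 38 mm across, from 70 to 98 mm. About 0.25 kg. Origin: centre of its underside, z up
- bottle_d: amber reagent bottle, green screw cap, loose, standing on the bench at the start; may be absent (None). 54 mm across and 98 mm tall; body up to 58 mm, shoulder and neck, then the cap, 38 mm across, from 70 to 98 mm. About 0.25 kg. Origin: centre of its underside, z up
- shaker: white laboratory shaker, fixed to the bench, 300 (x) x 340 (y) x 50 mm tall, its flat top being the platform. Origin: centre of its underside; x points from the control side (ratchet lever, dial) towards the back rail, z up. Bottles stand in the bay between the back rail and the movable jaw, both of which run along y
- back_rail (a point): middle of the inner face of the fixed steel back rail, at platform height (50 mm over the bench), at x = +100 mm of the shaker. The rail is 320 mm long and rises 40 mm over the platform. At both ends of the bay, 151 mm either side of this point along y, a fixed end stop 30 mm tall reaches 47 mm out from the rail
- jaw_face (a point): middle of the movable jaw's inner face, at platform height; jaw 310 mm long, rising 40 mm over the platform, parallel to the back rail. At the start 76 to 88 mm from the back rail; it closes along the shaker's +x as the ratchet is worked, and the ratchet cannot open it again
- lever_hub (a point): point on the ratchet's upright axis, level with lever_grip: the lever turns about it. The ratchet's pawl limits the torque: once the clamp is tight it clicks over the teeth on the driving swing too, at about 8 N at the handle, so the clamp cannot be over-tightened and full swings are always safe
- lever_grip (a point): grip point of the lever's upright black handle with a red top: a round post 20 mm across, from 89 to 153 mm over the bench; this point is 125 mm over the bench and 110 mm from the lever's axis. The flat steel lever arm lies below the post, its top 89 mm over the bench. The fingers may turn about the round post
- lever (a joint): lever angle, 0 to 1.15 rad, growing clockwise seen from above; at 0 it points 0.5 rad from the shaker's -y towards its +x, at 1.15 0.65 rad from -y towards -x. Red posts mark both ends. Clockwise swings drive the wheel (after up to 0.55 rad idle; 5 to 7 N at the handle); the swing back clicks over the teeth. The lever stays where left
- wheel (a joint): angle of the ratchet wheel under the lever, rad, 0 to 8.3, growing as the clamp closes: 6.5 mm of travel per rad. It holds where it is left
- jaw (a joint): how far the jaw's springs are pressed in, m: 0 while the jaw is free, up to about 1.5 mm while it is only pushing bottles along, about 4 mm when the ratchet clicks over tight, easing to about 3 mm on a swing back (7.5 N per mm)
- dial_grip (a point): grip point of the shaker's black dial, on its upright axis, 80 mm over the bench: a bar 52 mm long, 14 mm wide, from 63 to 93 mm over the bench, with a white mark on its top. At joint 0 the bar lies along the shaker's x, the mark to -x
- dial (a joint): angle of the dial, 0 (off) to 1.35 rad (end stop), growing clockwise seen from above. A stiff detent (about 0.1 N m) begins near 0.35, peaks at 0.65 and is passed beyond 0.95, where the dial stays by itself: running
- tip_box: bystander, loose: orange pipette-tip box, 83 x 123 x 70 mm. Origin: centre of its underside
- beaker: bystander, loose: glass beaker, 68 mm across, 85 mm tall. Origin: centre of its underside
- wash_bottle: bystander, loose: white wash bottle with a blue nozzle, 64 mm across, about 180 mm tall. Origin: centre of its underside
- tube_rack: bystander, loose: blue and red tube rack, 120 x 80 x 57 mm. Origin: centre of its underside
- dishes: bystander, loose: stack of three clear petri dishes, 90 mm across, 38 mm tall. Origin: centre of its underside
There are look-alikes about, which are no part of the job. Leave any purple look-alike of the bottle_a alone.

How it is judged:
By the outcome, as a careful person would: the job done as asked, in the order asked, and still so for the second after the job is handed in, with the robot touching nothing.
Of bottle_a, bottle_b, bottle_c, bottle_d only 3 to 4 are there at a start; the rules pass over those that are not, and their reading is None.
At some moment in a run one of bottle_a, bottle_b, bottle_c, bottle_d may be knocked a few centimetres aside while the robot is not near it.
Once in a run the grip may slacken for a moment while it holds something.
It also fails if it takes over 210 s, if anything falls off the work surface, if the arm or the gripper's body presses on something with over 40 N, if the wrist force passes 120 N, or if a joint passes its speed limit or range.

## Working session

There is one attempt and no reset: what is moved stays moved. The work goes in short steps, Python scripts to look and compute and a tool call to move; the robot and the scene stay as the last step left them, time stands still between calls to the robot, and variables do not carry over. Pictures are saved under pics/ and viewed, about 12 in all and at most 16, crops included, and the job is handed in when it is done.

Besides the shell and the picture viewer there is one more tool, called after "Request:" as name(argument=value, ...), one argument or row to a line, values as JSON. jog_arm: Moves the arm, as the interface text tells. Its arguments: {"type":"object","properties":{"moves":{"type":"array","items":{"type":"array","items":{"type":"number"}}},"grip":{"type":"number"},"grip_force":{"type":"number"}},"required":["moves"]}

```bash
mkdir -p pics; ls
cat > h.py <<'E'
import numpy as np, cv2
from scipy.spatial.transform import Rotation as R
from station import ctrl
def obs(): return ctrl.get_obs()
def toolT(o=None):
    o=o or obs(); T=np.eye(4); T[:3,:3]=R.from_rotvec(o['tool_rot']).as_matrix(); T[:3,3]=o['tool_pos']; return T
def cam(n,T=None):
    p=ctrl.camera_params(n)
    P=np.array(p['pose']) if 'pose' in p else (toolT() if T is None else T)@np.array(p['T_tool_cam'])
    return p,P
def ray(c,u,v):
    p,P=c; d=np.array([(u-p['cx'])/p['fx'],-(v-p['cy'])/p['fy'],-1.]); return P[:3,3],P[:3,:3]@d
def onz(c,u,v,z):
    o,d=ray(c,u,v); return o+d*(z-o[2])/d[2]
def proj(c,X):
    p,P=c; x=P[:3,:3].T@(np.array(X)-P[:3,3]); return np.array([p['cx']-p['fx']*x[0]/x[2],p['cy']+p['fy']*x[1]/x[2]])
def tri(cs,uvs):
    A=np.zeros((3,3));b=np.zeros(3)
    for c,uv in zip(cs,uvs):
        o,d=ray(c,*uv); d=d/np.linalg.norm(d); M=np.eye(3)-np.outer(d,d); A+=M; b+=M@o
    X=np.linalg.solve(A,b); return X
def snap(n,f):
    T=toolT(); im=ctrl.get_image(n); cv2.imwrite('pics/'+f+'.png',im[:,:,::-1]); return im,cam(n,T)
E
python3 - <<'E'
from h import *
print(obs(),ctrl.grip_depth)
for n in('scene','side','wrist'):
    im,c=snap(n,n+'0'); print(n,ctrl.camera_params(n))
E
```

```text
pics
{'t': 0.0, 'q': array([ 9.97998670e-01,  5.33815519e-02,  1.61425473e+00,  2.65500189e-05,
        1.47601706e+00, -1.18993023e-01]), 'dq': array([-0.00030764, -0.00019424,  0.00049973, -0.00026019, -0.00069096,
       -0.00039113]), 'effort': array([-7.05626808e-04, -3.93704939e+01, -3.70164692e+01, -2.62115946e-04,
        7.37747789e-03,  9.30862001e-06]), 'tool_pos': array([0.2736486 , 0.56122997, 0.23007117]), 'tool_rot': array([-1.54328072,  0.3565319 , -0.35538706]), 'contact_force': array([0.6112894 , 0.22293913, 0.92231054]), 'wrist_torque': array([-0.00903613,  0.02121672, -0.01828023]), 'opening': 0.08531682330285102} 0.0187
scene {'fx': 490.8185045715604, 'fy': 490.8185045715604, 'cx': 322.2178656780347, 'cy': 188.2135020167384, 'pose': array([[-0.26063262, -0.6039252 ,  0.75322306,  1.58842185],
       [ 0.96541057, -0.16891995,  0.19861643,  0.30129001],
       [ 0.00728494,  0.77893543,  0.62706182,  0.9804828 ],
       [ 0.        ,  0.        ,  0.        ,  1.        ]])}
side {'fx': 458.42598897511533, 'fy': 458.42598897511533, 'cx': 311.51216668132344, 'cy': 200.96143171478278, 'pose': array([[ 0.81628384,  0.43206826, -0.38340281,  0.06326291],
       [-0.57744094,  0.59243875, -0.56176355, -0.67497922],
       [-0.01557752,  0.67995099,  0.73309208,  0.9925602 ],
       [ 0.        ,  0.        ,  0.        ,  1.        ]])}
wrist {'fx': 315.5938821956705, 'fy': 315.5938821956705, 'cx': 324.22997708531074, 'cy': 193.41341948086043, 'T_tool_cam': array([[-1.66888610e-03, -9.63242197e-01, -2.68629270e-01,
        -6.87559183e-02],
       [ 2.34860072e-04,  2.68629259e-01, -9.63243617e-01,
        -1.42868100e-01],
       [ 9.99998580e-01, -1.67063417e-03, -2.22084504e-04,
        -1.34347786e-04],
       [ 0.00000000e+00,  0.00000000e+00,  0.00000000e+00,
         1.00000000e+00]])}
```

View pics/scene0.png

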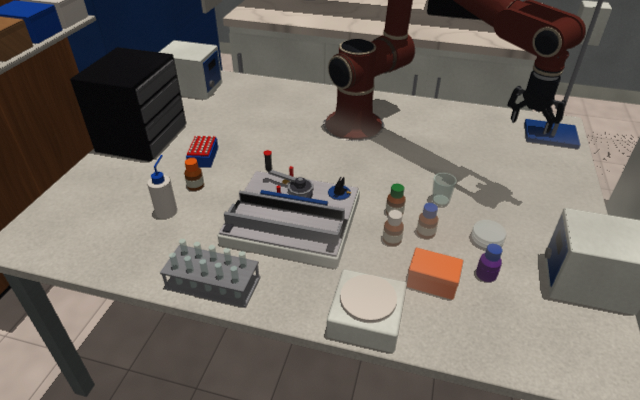

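View pics/side0.png

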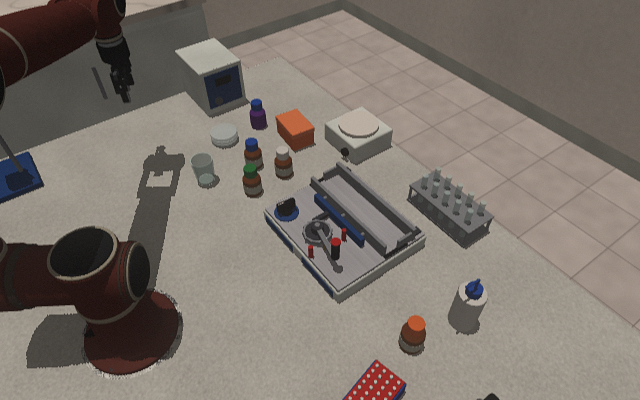

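The scene view shows four bottles: green (397,192), blue (430,212), white (395,218) and orange (192,170). The purple one at (489,262) is the look-alike. The lever's red-topped handle is at (268,155) and the dial at (340,187). The side view agrees: green (252,172), blue (252,148), white (283,152), orange (415,328), handle (336,245), dial (286,208).

Run:
```python
from h import *
a=cv2.imread('pics/scene0.png')[140:265,210:370]; b=cv2.imread('pics/side0.png')[155:305,255:435]
a=cv2.resize(a,None,fx=2.5*1,fy=2.5,interpolation=cv2.INTER_CUBIC); 
A=cv2.resize(cv2.imread('pics/scene0.png')[140:265,210:370],(384,300),interpolation=cv2.INTER_CUBIC)
S=cv2.resize(cv2.imread('pics/scene0.png')[145:265,215:365],(750,600),interpolation=cv2.INTER_CUBIC)
D=cv2.resize(cv2.imread('pics/side0.png')[155:305,255:435],(720,600),interpolation=cv2.INTER_CUBIC)
cv2.imwrite('pics/S5.png',S);cv2.imwrite('pics/D4.png',D)
hs,cs=[],[]
win={'green':((380,175,415,205),(238,160,268,183)),'blue':((415,195,445,222),(240,135,264,157)),'white':((380,203,410,232),(270,143,296,166)),'orange':((178,150,206,176),(402,312,428,342)),'red':((258,145,278,165),(325,235,345,262))}
for k,w in win.items():
    uv=[];cc=[]
    for n,(x0,y0,x1,y1) in zip(('scene','side'),w):
        im=cv2.imread(f'pics/{n}0.png')[y0:y1,x0:x1]; h=cv2.cvtColor(im,cv2.COLOR_BGR2HSV).astype(int); H,Sa,V=h[...,0],h[...,1],h[...,2]
        m={'green':(H>40)&(H<85)&(Sa>80),'blue':(H>100)&(H<130)&(Sa>60),'white':(Sa<60)&(V>120),'orange':(H<15)&(Sa>190)&(V>150),'red':((H<8)|(H>172))&(Sa>150)}[k].astype(np.uint8)
        nn,lab,st,ce=cv2.connectedComponentsWithStats(m); i=1+np.argmax(st[1:,4]); uv.append(ce[i]+[x0,y0]); cc.append(cam(n)); print(k,n,st[i],uv[-1].round(1))
    X=tri(cc,uv); print(k,X.round(4),[ (proj(c,X)-u).round(1) for c,u in zip(cc,uv)])
```

```text
green scene [ 11   9  13  14 155] [396.7 190.4]
green side [ 6  3 12 12 98] [249.2 168.1]
green [0.4659 0.2291 0.0875] [array([ 0.4, -0.2]), array([0.4, 0.3])]
blue scene [ 9  8 13  9 94] [430.3 207. ]
blue side [  5   3  13  14 145] [251.1 144.1]
blue [0.5226 0.3254 0.0892] [array([-1.5,  1. ]), array([-1.3, -1. ])]
white scene [  8   0  22  29 317] [401.9 216.1]
white side [  0   0  26  23 338] [280.8 151.8]
white [0.5788 0.2517 0.0838] [array([-2.9,  1.7]), array([-2.5, -1.7])]
orange scene [ 7  8 12  7 65] [190.4 161. ]
orange side [17  5  6 10 13] [422.4 320.9]
orange [ 0.5153 -0.4077  0.1   ] [array([-2.7,  0.4]), array([-3.7, -1.2])]
red scene [ 6  5  7  6 34] [267.  152.8]
red side [ 6  3 10  8 68] [335.4 241.5]
red [ 0.4742 -0.1643  0.1494] [array([-0.6,  0.2]), array([-0.7, -0.3])]
```

View pics/S5.png

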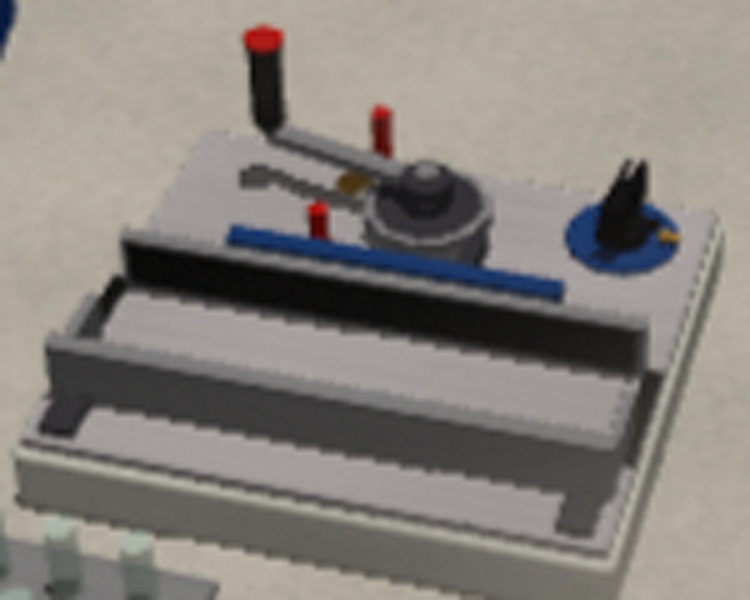

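View pics/D4.png

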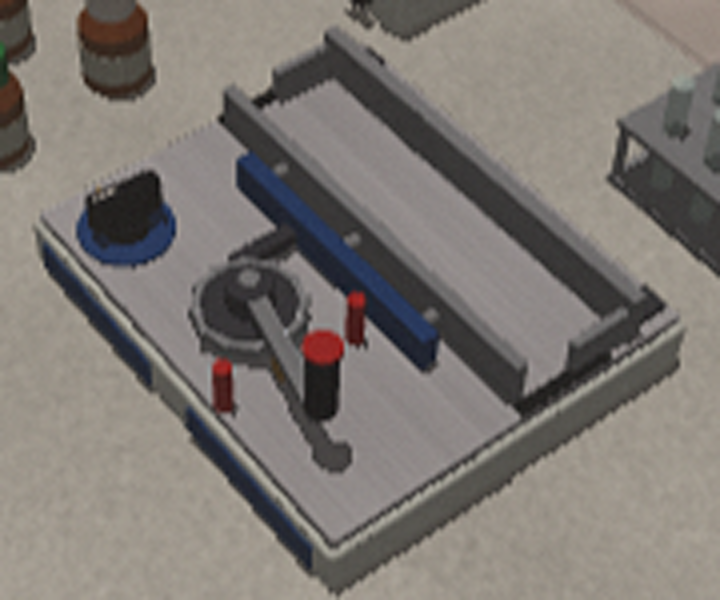

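The crops show the shaker corners, the jaw with its blue bar, the rail at the +x side, and the dial bar along x. The lever is near mid-range, with its handle in the side crop at (322,345).

Run:
```python
from h import *
s,d=cam('scene'),cam('side')
S=lambda u,v:(215+(u+.5)/5-.5,145+(v+.5)/5-.5); D=lambda u,v:(255+(u+.5)/4-.5,155+(v+.5)/4-.5)
for n,p in dict(c_mp=(720,222),c_pp=(608,555),c_pm=(18,450),c_mm=(215,132)).items(): print('scene z.05',n,onz(s,*S(*p),.05).round(4))
for n,p in dict(c_mp=(42,220),c_pm=(682,325),c_mm=(333,548)).items(): print('side z.05',n,onz(d,*D(*p),.05).round(4))
for n,a,b in [('c_mm',(215,132),(333,548)),('c_mp',(720,222),(42,220)),('c_pm',(18,450),(682,325)),('hubtop',(430,170),(248,275)),('handletop',(263,38),(322,345)),('jaw_m_innertop',(125,240),(524,365)),('jaw_p_innertop',(645,325),(235,90)),('dialtop',(632,175),(125,188)),('postA',(382,112),(222,368)),('postB',(318,210),(356,298))]:
    X=tri([s,d],[S(*a),D(*b)]); print(n,X.round(4),(proj(s,X)-S(*a)).round(1))
# rail inner top edge (side), z .09 ; scene rail top inner edge
print('rail side', onz(d,*D(650,300),.09).round(4), onz(d,*D(328,55),.09).round(4))
print('rail scene', onz(s,*S(50,335),.09).round(4), onz(s,*S(615,435),.09).round(4))
```

```text
scene z.05 c_mp [0.4448 0.1134 0.05  ]
scene z.05 c_pp [0.729  0.1137 0.05  ]
scene z.05 c_pm [ 0.7392 -0.2118  0.05  ]
scene z.05 c_mm [ 0.442  -0.2124  0.05  ]
side z.05 c_mp [0.4338 0.0962 0.05  ]
side z.05 c_pm [ 0.7239 -0.2286  0.05  ]
side z.05 c_mm [ 0.4376 -0.2285  0.05  ]
c_mm [ 0.4378 -0.2202  0.0432] [-1.7  0.6]
c_mp [0.4365 0.1087 0.04  ] [-1.1  0.6]
c_pm [ 0.7304 -0.2206  0.0385] [-1.1  0.2]
hubtop [ 0.4982 -0.0548  0.0931] [-0.8  0.3]
handletop [ 0.4739 -0.1637  0.1514] [-0.6  0.2]
jaw_m_innertop [ 0.5974 -0.208   0.0845] [-0.9  0.3]
jaw_p_innertop [0.5934 0.0963 0.0864] [-1.4  0.7]
dialtop [0.4749 0.0591 0.0934] [-1.8  1. ]
postA [ 0.4441 -0.1023  0.0877] [-0.8  0.3]
postB [ 0.5452 -0.1079  0.0881] [-0.6  0.2]
rail side [ 0.6939 -0.2213  0.09  ] [0.6673 0.0783 0.09  ]
rail scene [ 0.6886 -0.2105  0.09  ] [0.6822 0.1049 0.09  ]
```

```bash
cat >> h.py <<'E'
def go(x,y,z,ax=None):
    """needed shift in tool axes (mm) at the present orientation; ax: wanted world dir of tool z -> rotvec"""
    T=toolT(); d=T[:3,:3].T@(np.array([x,y,z])-T[:3,3])*1000
    r=None
    if ax is not None:
        zc=np.array(ax,float); zc/=np.linalg.norm(zc); yc=np.array([0,0,-1.]); W=np.c_[np.cross(yc,zc),yc,zc]
        r=R.from_matrix(T[:3,:3].T@W).as_rotvec().round(3)
    print('shift mm',d.round(1),'turn',r)
E
python3 - <<'E'
from h import *
print(toolT().round(3)); go(.466,.229,.23,(1,0,0)); go(.466,.229,.23,(-1,0,0))
E
```

```text
[[ 0.899 -0.001  0.438  0.274]
 [-0.438 -0.001  0.899  0.561]
 [-0.    -1.    -0.002  0.23 ]
 [ 0.     0.     0.     1.   ]]
shift mm [ 318.5    0.6 -214.4] turn [1.000e-03 1.117e+00 1.000e-03]
shift mm [ 318.5    0.6 -214.4] turn [ 1.000e-03 -2.025e+00 -2.000e-03]
```

Run:
```python
from h import *
go(.52,.26,.26,(1,0,0))
```

```text
shift mm [ 353.4  -29.4 -162.9] turn [1.000e-03 1.117e+00 1.000e-03]
```

Request:
jog_arm(
  moves=[
    [35, -4, -16, 0, 0, 0],
    [35, -4, -16, 0, 0, 0],
    [35, -3, -16, 0, 0, 0],
    [35, -3, -16, 0, 0, 0],
    [35, -3, -16, 0, 0, 0],
    [35, -3, -16, 0, 0, 0],
    [35, -3, -16, 0, 0, 0],
    [36, -3, -16, 0, 0, 0],
    [36, -3, -17, 0, 0, 0],
    [36, -3, -17, 0, 0, 0],
    [0, 0, 0, 0, 0, 0],
  ],
)

```text
t: 1.25
tool_pos: [0.5226, 0.258, 0.2633]
tool_rot: [-1.542, 0.359, -0.361]
contact_force: [0.1, -0.1, 0.3]
opening: 0.0856
```

Request:
jog_arm(
  moves=[
    [0, 0, 0, 0, 0.14, 0],
    [0, 0, 0, 0, 0.14, 0],
    [0, 0, 0, 0, 0.14, 0],
    [0, 0, 0, 0, 0.14, 0],
    [0, 0, 0, 0, 0.14, 0],
    [0, 0, 0, 0, 0.14, 0],
    [0, 0, 0, 0, 0.14, 0],
    [0, 0, 0, 0, 0.137, 0],
    [0, 0, 0, 0, 0, 0],
  ],
)

```text
t: 2.15
tool_pos: [0.5196, 0.262, 0.2628]
tool_rot: [-1.21, 1.209, -1.208]
contact_force: [0.1, 0.8, 1.0]
opening: 0.0856
```

Run:
```python
from h import *
go(.52,.26,.26,(1,0,0)); print(obs()['q'].round(2),toolT()[:3,3].round(4)); im,c=snap('wrist','w1')
for n,X in dict(g=(.4659,.2291,.098),b=(.5226,.3254,.098),w=(.579,.252,.098)).items(): print(n,proj(c,X).round(0))
```

```text
shift mm [2.  2.8 0.4] turn [0.001 0.001 0.   ]
[ 0.34 -0.07  1.68  0.    1.53  0.34] [0.5196 0.262  0.2628]
g [273. 208.]
b [329. 111.]
w [384. 186.]
```

View pics/w1.png

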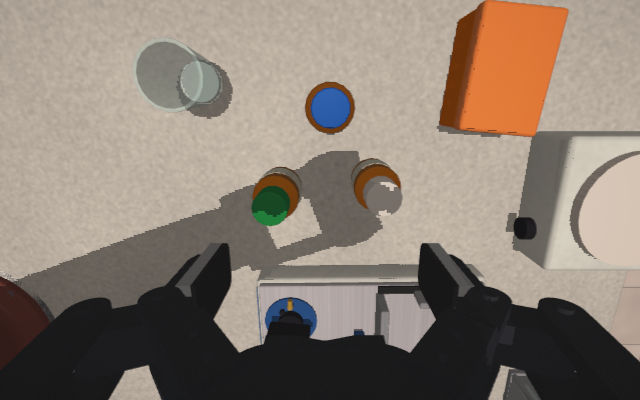

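The wrist view shows the cap tops at green (271,206), blue (330,107) and white (383,196), close to the predictions.

```bash
cat >> h.py <<'E'
def cap(im,c,k,X,z=.098,r=45):
    """cap-top centre by colour near its predicted pixel, on plane z (cap top)"""
    u,v=proj(c,X).round().astype(int); x0,y0=max(u-r,0),max(v-r,0)
    h=cv2.cvtColor(np.ascontiguousarray(im[y0:v+r,x0:u+r]),cv2.COLOR_RGB2HSV).astype(int); H,S,V=h[...,0],h[...,1],h[...,2]
    m={'green':(H>45)&(H<85)&(S>110),'blue':(H>100)&(H<125)&(S>110),'white':(S<40)&(V>60),'orange':(H<14)&(S>190)&(V>130)}[k].astype(np.uint8)
    m=cv2.morphologyEx(m,cv2.MORPH_OPEN,np.ones((5,5)))
    cs,_=cv2.findContours(m,cv2.RETR_EXTERNAL,cv2.CHAIN_APPROX_NONE); q=max(cs,key=cv2.contourArea); x,y,w,hh=cv2.boundingRect(q)
    (cx,cy),rad=cv2.minEnclosingCircle(q); p=onz(c,cx+x0,cy+y0,z); print(k,'px',round(cx+x0),round(cy+y0),'box',w,hh,'world',p.round(4)); return p
E
python3 - <<'E'
from h import *
im=cv2.imread('pics/w1.png')[:,:,::-1]; c=cam('wrist'); s=cam('scene'); d=cam('side')
P={k:cap(im,c,k,X) for k,X in dict(green=(.466,.229,.098),blue=(.5226,.3254,.098),white=(.579,.252,.098)).items()}
print('white manual',onz(c,383,196,.098))
g=tri([c,d],[(271,206),(249.2,167)]);print('heights', g, tri([c,s],[(330,107),(430.3,206)]))
E
```

```text
green px 271 205 box 38 39 world [0.4643 0.2311 0.098 ]
blue px 330 108 box 39 40 world [0.524 0.328 0.098]
white px 384 186 box 90 90 world [0.5785 0.2527 0.098 ]
white manual [0.57859599 0.24176575 0.098     ]
heights [0.46453659 0.22878747 0.09384498] [0.52394713 0.32849848 0.09826433]
```

Request:
jog_arm(
  moves=[
    [10, 0, 30, 0, 0, 0],
    [10, 17, 29, 0, 0, 0],
    [0, 35, 0, 0, 0, 0],
    [0, 35, 0, 0, 0, 0],
    [0, 35, 0, 0, 0, 0],
    [0, 35, 0, 0, 0, 0],
    [0, 25, 0, 0, 0, 0],
    [0, 15, 0, 0, 0, 0],
    [0, 0, 0, 0, 0, 0],
  ],
  grip=85,
)

```text
t: 3.1
tool_pos: [0.5773, 0.2411, 0.0635]
tool_rot: [-1.215, 1.211, -1.207]
contact_force: [0.6, 0.3, -0.1]
opening: 0.0852
```

Request:
jog_arm(
  moves=[
    [0, 0, 0, 0, 0, 0],
    [0, 0, 0, 0, 0, 0],
    [0, 0, 0, 0, 0, 0],
    [0, 0, 0, 0, 0, 0],
    [0, 0, 0, 0, 0, 0],
    [0, 0, 0, 0, 0, 0],
  ],
  grip=20,
  grip_force=60,
)

```text
t: 3.7
tool_pos: [0.5805, 0.2418, 0.0685]
tool_rot: [-1.206, 1.207, -1.21]
contact_force: [-1.3, 0.7, 5.7]
opening: 0.0366
```

Request:
jog_arm(
  moves=[
    [0, -20, 0, 0, 0, 0],
    [0, -35, 0, 0, 0, 0],
    [0, -40, 0, 0, 0, 0],
    [0, -40, 0, 0, 0, 0],
    [15, -20, 5, 0, 0, 0],
    [35, 0, 10, 0, 0, 0],
    [35, 0, 10, 0, 0, 0],
    [35, 0, 10, 0, 0, 0],
    [35, 0, 10, 0, 0, 0],
    [35, 0, 10, 0, 0, 0],
    [35, 0, 10, 0, 0, 0],
    [0, 0, 0, 0, 0, 0],
  ],
)

```text
t: 4.9
tool_pos: [0.6446, 0.0122, 0.2204]
tool_rot: [-1.209, 1.213, -1.213]
contact_force: [-0.5, 0.0, -3.3]
opening: 0.0364
```

Request:
jog_arm(
  moves=[
    [35, 0, 0, 0, 0, 0],
    [35, 0, 0, 0, 0, 0],
    [35, 0, 0, 0, 0, 0],
    [35, 0, 0, 0, 0, 0],
    [20, 0, 0, 0, 0, 0],
    [15, 0, 0, 0, 0, 0],
    [0, 0, 0, 0, 0, 0],
    [0, 0, 0, 0, 0, 0],
  ],
)

```text
t: 5.7
tool_pos: [0.6443, -0.1576, 0.2211]
tool_rot: [-1.209, 1.21, -1.208]
contact_force: [0.1, 0.1, -2.8]
opening: 0.0364
```

Run:
```python
from h import *
print(obs()['q'].round(2),obs()['opening'],toolT()[:3,3].round(4)); im,c=snap('wrist','w2')
```

```text
[-0.35  0.15  1.53  0.    1.47 -0.35] 0.036440119372814446 [ 0.6443 -0.1576  0.2211]
```

View pics/w2.png

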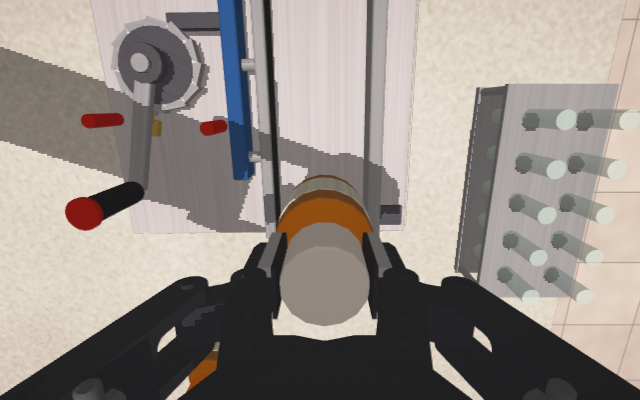

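The view shows the bay between the jaw (inner edge u≈273) and the rail (inner edge u≈367). The bottle is held, the hub is at (140,62), the handle top at (84,213), and the shaker's -y edge at v≈233.

Run:
```python
from h import *
c=cam('wrist'); s=cam('scene'); d=cam('side')
for n,(u,v),z in [('rail',(367,20),.09),('rail',(367,150),.09),('jaw',(271,20),.09),('jaw',(275,150),.09),('end-y',(180,233),.05),('-xedge',(95,10),.05),('handletop',(84,213),.153),('postL',(88,121),.088),('postR',(210,128),.088),('hub',(140,62),.1)]: print(n,onz(c,u,v,z).round(4))
S=lambda u,v:(215+(u+.5)/5-.5,145+(v+.5)/5-.5); D=lambda u,v:(255+(u+.5)/4-.5,155+(v+.5)/4-.5)
X=tri([c,s],[(140,62),S(430,170)]);print(X); X=tri([c,d],[(140,62),D(248,275)]);print(X)
X=tri([c,s],[(84,213),S(263,38)]);print(X)
```

```text
rail [ 0.6767 -0.0246  0.09  ]
rail [ 0.6807 -0.1262  0.09  ]
jaw [ 0.6017 -0.0248  0.09  ]
jaw [ 0.6008 -0.1264  0.09  ]
end-y [ 0.4893 -0.2211  0.05  ]
-xedge [ 0.4393 -0.0078  0.05  ]
handletop [ 0.4739 -0.1628  0.153 ]
postL [ 0.4417 -0.1024  0.088 ]
postR [ 0.5454 -0.108   0.088 ]
hub [ 0.4999 -0.0569  0.1   ]
[ 0.49380849 -0.05481349  0.09037791]
[ 0.49787358 -0.05726886  0.09485337]
[ 0.47241761 -0.16290992  0.15137999]
```

Request:
jog_arm(
  moves=[
    [0, 20, 0, 0, 0, 0],
    [0, 30, 0, 0, 0, 0],
    [0, 30, 0, 0, 0, 0],
    [0, 14, 0, 0, 0, 0],
    [0, 4, 0, 0, 0, 0],
    [0, 2, 0, 0, 0, 0],
    [0, 0, 0, 0, 0, 0],
  ],
)

```text
t: 6.45
tool_pos: [0.6453, -0.1587, 0.123]
tool_rot: [-1.208, 1.207, -1.211]
contact_force: [0.3, 0.5, -2.1]
opening: 0.0364
```

Request:
jog_arm(
  moves=[
    [0, 2, 0, 0, 0, 0],
    [0, 1, 0, 0, 0, 0],
    [0, 1, 0, 0, 0, 0],
    [0, 0, 0, 0, 0, 0],
    [0, 0, 0, 0, 0, 0],
  ],
)

```text
t: 6.95
tool_pos: [0.6447, -0.1589, 0.1186]
tool_rot: [-1.209, 1.208, -1.21]
contact_force: [-2.0, -0.3, 3.7]
opening: 0.0363
```

Request:
jog_arm(
  moves=[
    [0, 0, 0, 0, 0, 0],
    [0, 0, 0, 0, 0, 0],
    [0, 0, 0, 0, 0, 0],
    [0, 0, 0, 0, 0, 0],
    [0, -25, 0, 0, 0, 0],
    [0, -40, 0, 0, 0, 0],
    [0, -40, 0, 0, 0, 0],
    [-30, -20, 0, 0, 0, 0],
    [-40, 0, -12, 0, 0, 0],
    [-40, 0, -12, 0, 0, 0],
    [-40, 0, -12, 0, 0, 0],
    [-40, 0, -12, 0, 0, 0],
  ],
  grip=85,
)

```text
t: 8.15
tool_pos: [0.5956, 0.0328, 0.2423]
tool_rot: [-1.209, 1.209, -1.209]
contact_force: [0.4, 0.7, -0.4]
opening: 0.0851
```

Request:
jog_arm(
  moves=[
    [-40, 0, -22, 0, 0, 0],
    [-40, 0, -22, 0, 0, 0],
    [-40, 0, -22, 0, 0, 0],
    [-40, 0, -22, 0, 0, 0],
    [-20, 5, -22, 0, 0, 0],
    [-10, 5, -22, 0, 0, 0],
    [0, 0, 0, 0, 0, 0],
    [0, 0, 0, 0, 0, 0],
  ],
)

```text
t: 8.95
tool_pos: [0.4643, 0.2215, 0.2324]
tool_rot: [-1.209, 1.208, -1.209]
contact_force: [0.7, 0.3, 0.9]
opening: 0.0849
```

Run:
```python
from h import *
print(toolT()[:3,3].round(4)); im,c=snap('wrist','w3')
for k,X in dict(green=(.466,.229,.098),blue=(.5226,.3254,.098)).items():
    p=cap(im,c,k,X); go(p[0],p[1],.066,(1,0,0))
```

```text
[0.4643 0.2215 0.2324]
green px 322 174 box 40 43 world [0.4621 0.2302 0.098 ]
shift mm [ -9.1 166.6  -2.8] turn [-0.001 -0.     0.   ]
blue px 396 57 box 49 50 world [0.5215 0.3276 0.098 ]
shift mm [-106.5  166.7   56.5] turn [-0.001 -0.     0.   ]
```

Request:
jog_arm(
  moves=[
    [-9, 10, -2, 0, 0, 0],
    [0, 35, 0, 0, 0, 0],
    [0, 35, 0, 0, 0, 0],
    [0, 35, 0, 0, 0, 0],
    [0, 25, 0, 0, 0, 0],
    [0, 17, 0, 0, 0, 0],
    [0, 10, 0, 0, 0, 0],
    [0, 0, 0, 0, 0, 0],
  ],
)

```text
t: 9.8
tool_pos: [0.4614, 0.2298, 0.0633]
tool_rot: [-1.212, 1.212, -1.209]
contact_force: [-0.0, 0.7, 0.3]
opening: 0.0853
```

Request:
jog_arm(
  moves=[
    [0, 0, 0, 0, 0, 0],
    [0, 0, 0, 0, 0, 0],
    [0, 0, 0, 0, 0, 0],
    [0, 0, 0, 0, 0, 0],
    [0, 0, 0, 0, 0, 0],
    [0, 0, 0, 0, 0, 0],
  ],
  grip=20,
)

```text
t: 10.4
tool_pos: [0.4631, 0.2308, 0.0668]
tool_rot: [-1.207, 1.208, -1.21]
contact_force: [-2.8, 0.1, 5.3]
opening: 0.037
```

Request:
jog_arm(
  moves=[
    [0, -20, 0, 0, 0, 0],
    [0, -35, 0, 0, 0, 0],
    [0, -40, 0, 0, 0, 0],
    [0, -40, 0, 0, 0, 0],
    [15, -20, 10, 0, 0, 0],
    [35, 0, 25, 0, 0, 0],
    [35, 0, 25, 0, 0, 0],
    [35, 0, 25, 0, 0, 0],
    [35, 0, 25, 0, 0, 0],
    [35, 0, 25, 0, 0, 0],
    [35, 0, 25, 0, 0, 0],
    [0, 0, 0, 0, 0, 0],
  ],
)

```text
t: 11.6
tool_pos: [0.6236, 0.001, 0.2186]
tool_rot: [-1.209, 1.213, -1.214]
contact_force: [-0.2, 0.7, -3.3]
opening: 0.0367
```

Request:
jog_arm(
  moves=[
    [30, 0, 7, 0, 0, 0],
    [30, 0, 7, 0, 0, 0],
    [29, 0, 7, 0, 0, 0],
    [0, 20, 0, 0, 0, 0],
    [0, 30, 0, 0, 0, 0],
    [0, 30, 0, 0, 0, 0],
    [0, 14, 0, 0, 0, 0],
    [0, 4, 0, 0, 0, 0],
    [0, 2, 0, 0, 0, 0],
    [0, 0, 0, 0, 0, 0],
  ],
)

```text
t: 12.6
tool_pos: [0.6441, -0.0837, 0.1218]
tool_rot: [-1.208, 1.207, -1.211]
contact_force: [0.3, 0.3, -3.5]
opening: 0.0366
```

Request:
jog_arm(
  moves=[
    [0, 1, 0, 0, 0, 0],
    [0, 1, 0, 0, 0, 0],
    [0, 0, 0, 0, 0, 0],
    [0, 0, 0, 0, 0, 0],
  ],
)

```text
t: 13.0
tool_pos: [0.6434, -0.0837, 0.1187]
tool_rot: [-1.209, 1.209, -1.21]
contact_force: [0.4, 0.2, -3.2]
opening: 0.0367
```

Request:
jog_arm(
  moves=[
    [0, 1, 0, 0, 0, 0],
    [0, 1, 0, 0, 0, 0],
    [0, 0, 0, 0, 0, 0],
    [0, 0, 0, 0, 0, 0],
  ],
)

```text
t: 13.4
tool_pos: [0.6434, -0.0837, 0.1169]
tool_rot: [-1.209, 1.209, -1.209]
contact_force: [-1.8, 0.1, 1.4]
opening: 0.0362
```

Touching down. I'll release it and go to blue at (0.522,0.328).

Request:
jog_arm(
  moves=[
    [0, 0, 0, 0, 0, 0],
    [0, 0, 0, 0, 0, 0],
    [0, 0, 0, 0, 0, 0],
    [0, 0, 0, 0, 0, 0],
    [0, -25, 0, 0, 0, 0],
    [0, -40, 0, 0, 0, 0],
    [0, -40, 0, 0, 0, 0],
    [-30, -15, -5, 0, 0, 0],
    [-40, 0, -12, 0, 0, 0],
    [-40, 0, -12, 0, 0, 0],
    [-40, 0, -12, 0, 0, 0],
    [-40, 0, -12, 0, 0, 0],
  ],
  grip=85,
)

```text
t: 14.6
tool_pos: [0.5897, 0.1078, 0.2365]
tool_rot: [-1.208, 1.209, -1.21]
contact_force: [0.1, -1.1, -0.0]
opening: 0.085
```

Request:
jog_arm(
  moves=[
    [-40, 0, -13, 0, 0, 0],
    [-40, 0, -13, 0, 0, 0],
    [-40, 0, -13, 0, 0, 0],
    [-40, 0, -13, 0, 0, 0],
    [-30, 0, -13, 0, 0, 0],
    [-20, 0, -5, 0, 0, 0],
    [0, 0, 0, 0, 0, 0],
    [0, 0, 0, 0, 0, 0],
  ],
)

```text
t: 15.4
tool_pos: [0.5202, 0.3163, 0.2362]
tool_rot: [-1.21, 1.208, -1.209]
contact_force: [0.2, -0.1, -0.8]
opening: 0.0851
```

Run:
```python
from h import *
print(toolT()[:3,3].round(4)); im,c=snap('wrist','w4')
p=cap(im,c,'blue',(.5226,.3276,.098)); go(p[0],p[1],.064,(1,0,0))
```

```text
[0.5202 0.3163 0.2362]
blue px 329 168 box 40 43 world [0.5242 0.33   0.098 ]
shift mm [-14.4 172.3   3.7] turn [-0.    -0.     0.001]
```

Request:
jog_arm(
  moves=[
    [-13, 10, 3, 0, 0, 0],
    [0, 35, 0, 0, 0, 0],
    [0, 35, 0, 0, 0, 0],
    [0, 35, 0, 0, 0, 0],
    [0, 30, 0, 0, 0, 0],
    [0, 17, 0, 0, 0, 0],
    [0, 10, 0, 0, 0, 0],
    [0, 0, 0, 0, 0, 0],
  ],
)

```text
t: 16.25
tool_pos: [0.5229, 0.3289, 0.063]
tool_rot: [-1.211, 1.211, -1.209]
contact_force: [0.0, 0.1, -0.7]
opening: 0.0847
```

Request:
jog_arm(
  moves=[
    [0, 0, 0, 0, 0, 0],
    [0, 0, 0, 0, 0, 0],
    [0, 0, 0, 0, 0, 0],
    [0, 0, 0, 0, 0, 0],
    [0, 0, 0, 0, 0, 0],
    [0, 0, 0, 0, 0, 0],
  ],
  grip=20,
)

```text
t: 16.85
tool_pos: [0.5244, 0.3299, 0.0661]
tool_rot: [-1.206, 1.208, -1.21]
contact_force: [0.3, 0.2, 6.3]
opening: 0.0366
```

Request:
jog_arm(
  moves=[
    [0, -20, 0, 0, 0, 0],
    [0, -35, 0, 0, 0, 0],
    [0, -40, 0, 0, 0, 0],
    [0, -40, 0, 0, 0, 0],
    [15, -20, 10, 0, 0, 0],
    [35, 0, 16, 0, 0, 0],
    [35, 0, 16, 0, 0, 0],
    [35, 0, 16, 0, 0, 0],
    [35, 0, 16, 0, 0, 0],
    [35, 0, 16, 0, 0, 0],
    [35, 0, 16, 0, 0, 0],
    [0, 0, 0, 0, 0, 0],
  ],
)

```text
t: 18.05
tool_pos: [0.6299, 0.1001, 0.2176]
tool_rot: [-1.21, 1.214, -1.213]
contact_force: [-0.3, -0.0, -3.0]
opening: 0.0366
```

Request:
jog_arm(
  moves=[
    [30, 0, 5, 0, 0, 0],
    [30, 0, 5, 0, 0, 0],
    [30, 0, 5, 0, 0, 0],
    [26, 0, 0, 0, 0, 0],
    [0, 20, 0, 0, 0, 0],
    [0, 30, 0, 0, 0, 0],
    [0, 30, 0, 0, 0, 0],
    [0, 14, 0, 0, 0, 0],
    [0, 6, 0, 0, 0, 0],
    [0, 0, 0, 0, 0, 0],
    [0, 0, 0, 0, 0, 0],
  ],
)

```text
t: 19.15
tool_pos: [0.6453, -0.0115, 0.121]
tool_rot: [-1.208, 1.207, -1.21]
contact_force: [0.5, -0.6, -2.5]
opening: 0.0368
```

Request:
jog_arm(
  moves=[
    [0, 1, 0, 0, 0, 0],
    [0, 1, 0, 0, 0, 0],
    [0, 1, 0, 0, 0, 0],
    [0, 0, 0, 0, 0, 0],
    [0, 0, 0, 0, 0, 0],
  ],
)

```text
t: 19.65
tool_pos: [0.6442, -0.0116, 0.1163]
tool_rot: [-1.209, 1.209, -1.209]
contact_force: [-0.4, -0.5, -3.1]
opening: 0.0362
```

Request:
jog_arm(
  moves=[
    [0, 1, 0, 0, 0, 0],
    [0, 0, 0, 0, 0, 0],
    [0, 0, 0, 0, 0, 0],
  ],
)

```text
t: 19.95
tool_pos: [0.6444, -0.0117, 0.1161]
tool_rot: [-1.209, 1.209, -1.21]
contact_force: [-1.0, 0.5, 2.8]
opening: 0.0365
```

Request:
jog_arm(
  moves=[
    [0, 0, 0, 0, 0, 0],
    [0, 0, 0, 0, 0, 0],
    [0, 0, 0, 0, 0, 0],
    [0, 0, 0, 0, 0, 0],
    [0, -25, 0, 0, 0, 0],
    [0, -40, 0, 0, 0, 0],
    [0, -40, 0, 0, 0, 0],
    [0, -40, 0, 0, 0, 0],
    [0, -10, 0, 0, 0, 0],
  ],
  grip=85,
)

```text
t: 20.85
tool_pos: [0.6466, -0.0119, 0.2773]
tool_rot: [-1.203, 1.201, -1.215]
contact_force: [-0.0, -0.7, 0.7]
opening: 0.085
```

Run:
```python
from h import *
i1,s=snap('scene','scene1'); i2,d=snap('side','side1')
uv=[]
for im,(x0,y0,x1,y1) in ((i1,(170,145,215,200)),(i2,(390,300,440,360))):
    h=cv2.cvtColor(np.ascontiguousarray(im[y0:y1,x0:x1]),cv2.COLOR_RGB2HSV).astype(int); m=((h[...,0]<16)&(h[...,1]>215)&(h[...,2]>165)).astype(np.uint8)
    n,l,st,ce=cv2.connectedComponentsWithStats(m); i=1+np.argmax(st[1:,4]); print(st[i],ce[i]+[x0,y0]); uv.append(ce[i]+[x0,y0])
print(tri([s,d],uv))
a=cv2.resize(i1[125:225,140:240],(400,400),interpolation=cv2.INTER_CUBIC); b=cv2.resize(i2[250:350,380:480],(400,400),interpolation=cv2.INTER_CUBIC)
a2=i1[150:250,215:375]; 
cv2.imwrite('pics/o1.png',np.hstack([a,b])[:,:,::-1])
```

```text
[15 13 12  7 59] [190.38983051 161.23728814]Traceback (most recent call last):
  File "<stdin>", line 6, in <module>
    return _wrapfunc(a, 'argmax', axis=axis, out=out, **kwds)
    return bound(*args, **kwds)
ValueError: attempt to get argmax of an empty sequence
```

Run:
```python
from h import *
s,d=cam('scene'),cam('side')
print(onz(s,190.4,161.2,.098),onz(d,417,323,.098),tri([s,d],[(190.4,161.2),(417,323)]))
print('wash base', onz(s,163,214,0.0), onz(d,466,328,0.0))
a=cv2.imread('pics/scene1.png')[125:225,130:230]; b=cv2.imread('pics/side1.png')[260:360,385:485]
r=lambda x:cv2.resize(x,(400,400),interpolation=cv2.INTER_CUBIC)
cv2.imwrite('pics/o1.png',np.hstack([r(a),r(b)]))
p=onz(s,190.4,161.2,.098); go(p[0],p[1],.24,(1,0,0))
```

```text
[ 0.50973885 -0.40209641  0.098     ] [ 0.5079804  -0.41063844  0.098     ] [ 0.50774221 -0.40713764  0.09504607]
wash base [ 0.65679378 -0.43429494  0.        ] [ 0.64026196 -0.45757677  0.        ]
shift mm [ 390.3   32.9 -135.9] turn [-0.005  0.     0.001]
```

View pics/o1.png

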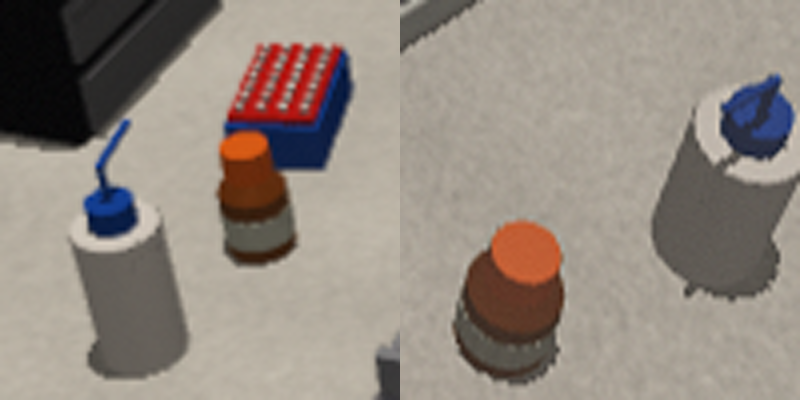

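The crops show orange standing clear: its cap is at about (0.508,-0.406), with the wash bottle at about (0.65,-0.446) and the tube rack towards the robot.

Request:
jog_arm(
  moves=[
    [39, 0, -14, 0, 0, 0],
    [39, 0, -14, 0, 0, 0],
    [39, 0, -14, 0, 0, 0],
    [39, 0, -14, 0, 0, 0],
    [39, 0, -14, 0, 0, 0],
    [39, 0, -14, 0, 0, 0],
    [39, 0, -14, 0, 0, 0],
    [39, 0, -14, 0, 0, 0],
    [39, 0, -14, 0, 0, 0],
    [39, 10, -12, 0, 0, 0],
    [0, 20, 0, 0, 0, 0],
    [0, 0, 0, 0, 0, 0],
  ],
)

```text
t: 22.15
tool_pos: [0.5035, -0.4007, 0.2333]
tool_rot: [-1.208, 1.22, -1.201]
contact_force: [0.2, 0.5, -0.5]
opening: 0.0847
```

Run:
```python
from h import *
print(toolT()[:3,3].round(4),obs()['q'].round(2)); im,c=snap('wrist','w5')
p=cap(im,c,'orange',(.509,-.405,.098),r=60); go(p[0],p[1],.064,(1,0,0))
```

```text
[ 0.5035 -0.4007  0.2333] [-0.79  0.1   1.56  0.    1.49 -0.79]Traceback (most recent call last):
  File "<stdin>", line 3, in <module>
  File "h.py", line 38, in cap
    cs,_=cv2.findContours(m,cv2.RETR_EXTERNAL,cv2.CHAIN_APPROX_NONE); q=max(cs,key=cv2.contourArea); x,y,w,hh=cv2.boundingRect(q)
                                                                        ~~~^^^^^^^^^^^^^^^^^^^^^^^^
ValueError: max() iterable argument is empty
```

View pics/w5.png

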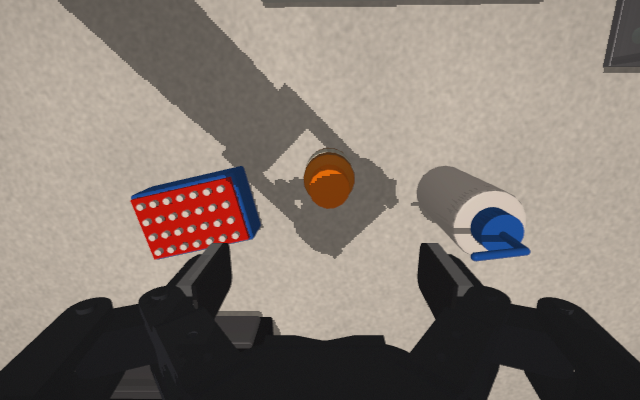

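The shadowed orange cap is at about (329,188). The rack's right edge is near (258,232) and the wash bottle's left edge near u≈418.

Run:
```python
from h import *
c=cam('wrist'); p=onz(c,329,188,.098); print(p,'rack',onz(c,258,235,.05),onz(c,242,168,.057),'wash',onz(c,455,215,.12),onz(c,418,190,.05)); go(p[0],p[1],.064)
```

```text
[ 0.50750707 -0.40447552  0.098     ] rack [ 0.42861342 -0.47128637  0.05      ] [ 0.4177033  -0.39376771  0.057     ] wash [ 0.61622853 -0.42266498  0.12      ] [ 0.60361453 -0.41868193  0.05      ]
shift mm [  5.1 171.4   3.9] turn None
```

Request:
jog_arm(
  moves=[
    [4, 10, 4, 0, 0, 0],
    [0, 35, 0, 0, 0, 0],
    [0, 35, 0, 0, 0, 0],
    [0, 35, 0, 0, 0, 0],
    [0, 28, 0, 0, 0, 0],
    [0, 17, 0, 0, 0, 0],
    [0, 10, 0, 0, 0, 0],
    [0, 0, 0, 0, 0, 0],
  ],
)

```text
t: 23.0
tool_pos: [0.5102, -0.405, 0.0694]
tool_rot: [-1.209, 1.21, -1.207]
contact_force: [0.4, 0.1, 1.0]
opening: 0.085
```

Request:
jog_arm(
  moves=[
    [0, 0, 0, 0, 0, 0],
    [0, 0, 0, 0, 0, 0],
    [0, 0, 0, 0, 0, 0],
    [0, 0, 0, 0, 0, 0],
    [0, 0, 0, 0, 0, 0],
    [0, 0, 0, 0, 0, 0],
  ],
  grip=20,
)

```text
t: 23.6
tool_pos: [0.5104, -0.4065, 0.0721]
tool_rot: [-1.21, 1.208, -1.211]
contact_force: [-4.2, 0.2, 5.9]
opening: 0.0367
```

Request:
jog_arm(
  moves=[
    [0, -20, 0, 0, 0, 0],
    [0, -35, 0, 0, 0, 0],
    [0, -40, 0, 0, 0, 0],
    [0, -40, 0, 0, 0, 0],
    [0, -35, 0, 0, 0, 0],
    [-15, -10, 0, 0, 0, 0],
    [-35, 0, 5, 0, 0, 0],
    [-35, 0, 10, 0, 0, 0],
    [-35, 0, 15, 0, 0, 0],
    [-35, 0, 15, 0, 0, 0],
    [-35, 0, 15, 0, 0, 0],
    [0, 0, 0, 0, 0, 0],
  ],
)

```text
t: 24.8
tool_pos: [0.5704, -0.21, 0.2474]
tool_rot: [-1.211, 1.209, -1.2]
contact_force: [-1.2, -0.9, -3.4]
opening: 0.0367
```

Request:
jog_arm(
  moves=[
    [-35, 0, 10, 0, 0, 0],
    [-35, 0, 10, 0, 0, 0],
    [-35, 0, 10, 0, 0, 0],
    [-35, 0, 10, 0, 0, 0],
    [-35, 0, 10, 0, 0, 0],
    [-35, 0, 10, 0, 0, 0],
    [-30, 0, 7, 0, 0, 0],
    [-15, 0, 5, 0, 0, 0],
    [0, 20, 0, 0, 0, 0],
    [0, 30, 0, 0, 0, 0],
    [0, 10, 0, 0, 0, 0],
    [0, 0, 0, 0, 0, 0],
  ],
)

```text
t: 26.0
tool_pos: [0.64, 0.039, 0.1865]
tool_rot: [-1.214, 1.215, -1.206]
contact_force: [0.4, -0.2, -3.4]
opening: 0.036
```

Request:
jog_arm(
  moves=[
    [-13, 0, 4, 0, 0, 0],
    [0, 25, 0, 0, 0, 0],
    [0, 20, 0, 0, 0, 0],
    [0, 12, 0, 0, 0, 0],
    [0, 0, 0, 0, 0, 0],
    [0, 0, 0, 0, 0, 0],
  ],
)

```text
t: 26.6
tool_pos: [0.6471, 0.0526, 0.1346]
tool_rot: [-1.208, 1.208, -1.21]
contact_force: [-0.2, 0.3, -2.5]
opening: 0.0364
```

Request:
jog_arm(
  moves=[
    [0, 2, 0, 0, 0, 0],
    [0, 1, 0, 0, 0, 0],
    [0, 0, 0, 0, 0, 0],
    [0, 0, 0, 0, 0, 0],
  ],
)

```text
t: 27.0
tool_pos: [0.6464, 0.0524, 0.1307]
tool_rot: [-1.209, 1.209, -1.209]
contact_force: [0.0, -0.9, -2.9]
opening: 0.0363
```

Request:
jog_arm(
  moves=[
    [0, 3, 0, 0, 0, 0],
    [0, 2, 0, 0, 0, 0],
    [0, 2, 0, 0, 0, 0],
    [0, 0, 0, 0, 0, 0],
    [0, 0, 0, 0, 0, 0],
  ],
)

```text
t: 27.5
tool_pos: [0.6461, 0.0524, 0.1231]
tool_rot: [-1.209, 1.209, -1.209]
contact_force: [0.4, -0.1, -2.9]
opening: 0.0366
```

Request:
jog_arm(
  moves=[
    [0, 1, 0, 0, 0, 0],
    [0, 1, 0, 0, 0, 0],
    [0, 0, 0, 0, 0, 0],
    [0, 0, 0, 0, 0, 0],
  ],
)

```text
t: 27.9
tool_pos: [0.6465, 0.0524, 0.1222]
tool_rot: [-1.209, 1.209, -1.209]
contact_force: [-2.4, 0.1, 2.5]
opening: 0.0366
```

Request:
jog_arm(
  moves=[
    [0, 0, 0, 0, 0, 0],
    [0, 0, 0, 0, 0, 0],
    [0, 0, 0, 0, 0, 0],
    [0, 0, 0, 0, 0, 0],
    [0, -25, 0, 0, 0, 0],
    [0, -40, 0, 0, 0, 0],
    [0, -40, 0, 0, 0, 0],
    [0, -25, 0, 0, 0, 0],
    [0, -10, -20, 0, 0, 0],
  ],
  grip=85,
)

```text
t: 28.8
tool_pos: [0.6287, 0.0522, 0.2659]
tool_rot: [-1.204, 1.204, -1.213]
contact_force: [-0.6, 0.2, 0.7]
opening: 0.0847
```

Request:
jog_arm(
  moves=[
    [27, 0, -20, 0, 0, 0],
    [27, 0, -20, 0, 0, 0],
    [27, 0, -20, 0, 0, 0],
    [27, 0, -20, 0, 0, 0],
    [27, 0, -20, 0, 0, 0],
    [27, 0, -20, 0, 0, 0],
    [27, 0, -20, 0, 0, 0],
    [27, 0, -14, 0, 0, 0],
    [0, 0, 0, 0, 0, 0],
    [0, 0, 0, 0, 0, 0],
  ],
)

```text
t: 29.8
tool_pos: [0.4722, -0.1639, 0.2615]
tool_rot: [-1.208, 1.21, -1.21]
contact_force: [0.2, 1.0, 0.9]
opening: 0.0851
```

Run:
```python
from h import *
print(toolT()[:3,3].round(4)); im,c=snap('wrist','w6'); i2,s=snap('scene','scene2')
print(proj(c,(.4735,-.163,.153)))
z=cv2.resize(i2[120:270,205:375],(600,529),interpolation=cv2.INTER_CUBIC)
cv2.imwrite('pics/z6.png',z[:,:,::-1])
```

```text
[ 0.4722 -0.1639  0.2615]
[326.48539842 190.10024037]
```

View pics/w6.png

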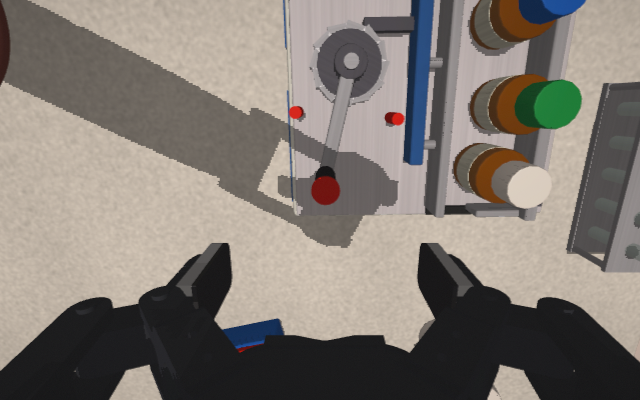

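The handle's red top is at (326,190), as predicted. White, green and blue stand in the bay against the rail side.

Request:
jog_arm(
  moves=[
    [0, 30, 1, 0, 0, 0],
    [0, 35, 0, 0, 0, 0],
    [0, 35, 0, 0, 0, 0],
    [0, 30, 0, 0, 0, 0],
    [0, 15, 0, 0, 0, 0],
    [0, 7, 0, 0, 0, 0],
    [0, 0, 0, 0, 0, 0],
    [0, 0, 0, 0, 0, 0],
  ],
  grip=55,
)

```text
t: 30.7
tool_pos: [0.4744, -0.164, 0.111]
tool_rot: [-1.208, 1.207, -1.211]
contact_force: [-0.1, -0.7, -0.3]
opening: 0.0553
```

Request:
jog_arm(
  moves=[
    [0, 0, 0, 0, 0, 0],
    [0, 0, 0, 0, 0, 0],
    [0, 0, 0, 0, 0, 0],
    [0, 0, 0, 0, 0, 0],
    [0, 0, 0, 0, 0, 0],
  ],
  grip=10,
  grip_force=40,
)

```text
t: 31.2
tool_pos: [0.4739, -0.1641, 0.1106]
tool_rot: [-1.209, 1.207, -1.211]
contact_force: [-0.4, -0.2, 6.4]
opening: 0.0191
```

Run:
```python
from h import *
c=cam('wrist'); o=obs(); p=o['tool_pos']; print(p,o['opening'],o['contact_force'])
H=np.array([.4985,-.056]); th=np.arctan2(H[0]-p[0],H[1]-p[1]); print('th',th,'r',np.hypot(*(p[:2]-H)))
def P(t): return H+.11*np.array([-np.sin(t),-np.cos(t)])
ts=[.225,.38,.53,.62]; pts=[P(t) for t in ts]; print([((-(b-a)[1]*1000).round(),((b-a)[0]*1000).round()) for a,b in zip(pts,pts[1:])])
ts=np.linspace(.62,-.48,9); pts=[P(t) for t in ts]; print([((-(b-a)[1]*1000).round(1),((b-a)[0]*1000).round(1)) for a,b in zip(pts,pts[1:])])
```

```text
[ 0.47394214 -0.16407265  0.11056555] 0.01906734162660043 [-0.35244314 -0.21306382  6.38701349]
th 0.2234404476447033 r 0.11082773435223962
[(np.float64(-5.0), np.float64(-16.0)), (np.float64(-7.0), np.float64(-15.0)), (np.float64(-5.0), np.float64(-8.0))]
[(np.float64(7.9), np.float64(12.9)), (np.float64(6.1), np.float64(13.8)), (np.float64(4.1), np.float64(14.5)), (np.float64(2.1), np.float64(15.0)), (np.float64(0.0), np.float64(15.1)), (np.float64(-2.1), np.float64(15.0)), (np.float64(-4.1), np.float64(14.6)), (np.float64(-6.0), np.float64(13.9))]
```

Request:
jog_arm(
  moves=[
    [-2, 0, -8, 0, 0, 0],
    [-3, 0, -8, 0, 0, 0],
    [-3, 0, -8, 0, 0, 0],
    [-4, 0, -7, 0, 0, 0],
    [-5, 0, -8, 0, 0, 0],
    [0, 0, 0, 0, 0, 0],
  ],
)

```text
t: 31.8
tool_pos: [0.435, -0.1472, 0.1105]
tool_rot: [-1.207, 1.205, -1.214]
contact_force: [5.3, -3.4, 3.0]
opening: 0.0189
```

Request:
jog_arm(
  moves=[
    [8, 0, 13, 0, 0, 0],
    [6, 0, 14, 0, 0, 0],
    [4, 0, 14, 0, 0, 0],
    [2, 0, 15, 0, 0, 0],
    [0, 0, 15, 0, 0, 0],
    [-2, 0, 15, 0, 0, 0],
    [-4, 0, 15, 0, 0, 0],
    [-6, 0, 14, 0, 0, 0],
    [0, 0, 0, 0, 0, 0],
  ],
)

```text
t: 32.7
tool_pos: [0.5496, -0.1553, 0.1099]
tool_rot: [-1.212, 1.206, -1.21]
contact_force: [-0.2, -5.8, 4.7]
opening: 0.0189
```

Request:
jog_arm(
  moves=[
    [6, 0, -14, 0, 0, 0],
    [4, 0, -15, 0, 0, 0],
    [2, 0, -15, 0, 0, 0],
    [0, 0, -15, 0, 0, 0],
    [-2, 0, -15, 0, 0, 0],
    [-4, 0, -14, 0, 0, 0],
    [-6, 0, -14, 0, 0, 0],
    [-8, 0, -13, 0, 0, 0],
    [0, 0, 0, 0, 0, 0],
  ],
)

```text
t: 33.6
tool_pos: [0.4333, -0.1467, 0.1099]
tool_rot: [-1.208, 1.207, -1.212]
contact_force: [2.0, -3.2, 4.6]
opening: 0.019
```

Request:
jog_arm(
  moves=[
    [12, 0, 21, 0, 0, 0],
    [7, 0, 23, 0, 0, 0],
    [2, 0, 24, 0, 0, 0],
    [-4, 0, 24, 0, 0, 0],
    [-9, 0, 23, 0, 0, 0],
    [0, 0, 0, 0, 0, 0],
    [9, 0, -23, 0, 0, 0],
    [4, 0, -24, 0, 0, 0],
    [-2, 0, -24, 0, 0, 0],
    [-7, 0, -23, 0, 0, 0],
    [-12, 0, -21, 0, 0, 0],
    [0, 0, 0, 0, 0, 0],
  ],
)

```text
t: 34.8
tool_pos: [0.4321, -0.1462, 0.1092]
tool_rot: [-1.208, 1.209, -1.211]
contact_force: [-0.0, -2.4, 3.4]
opening: 0.0189
```

Request:
jog_arm(
  moves=[
    [12, 0, 21, 0, 0, 0],
    [7, 0, 23, 0, 0, 0],
    [2, 0, 24, 0, 0, 0],
    [-4, 0, 24, 0, 0, 0],
    [-9, 0, 23, 0, 0, 0],
    [0, 0, 0, 0, 0, 0],
    [9, 0, -23, 0, 0, 0],
    [4, 0, -24, 0, 0, 0],
    [-2, 0, -24, 0, 0, 0],
    [-7, 0, -23, 0, 0, 0],
    [-12, 0, -21, 0, 0, 0],
    [0, 0, 0, 0, 0, 0],
  ],
)

```text
t: 36.0
tool_pos: [0.4317, -0.1461, 0.1088]
tool_rot: [-1.209, 1.211, -1.21]
contact_force: [-2.0, -1.1, 3.0]
opening: 0.0187
```

Request:
jog_arm(
  moves=[
    [12, 0, 21, 0, 0, 0],
    [7, 0, 23, 0, 0, 0],
    [2, 0, 24, 0, 0, 0],
    [-4, 0, 24, 0, 0, 0],
    [-9, 0, 23, 0, 0, 0],
    [0, 0, 0, 0, 0, 0],
    [9, 0, -23, 0, 0, 0],
    [4, 0, -24, 0, 0, 0],
    [-2, 0, -24, 0, 0, 0],
    [-7, 0, -23, 0, 0, 0],
    [-12, 0, -21, 0, 0, 0],
    [0, 0, 0, 0, 0, 0],
  ],
)

```text
t: 37.2
tool_pos: [0.4322, -0.1463, 0.1088]
tool_rot: [-1.208, 1.209, -1.21]
contact_force: [-0.1, -3.3, 0.7]
opening: 0.0194
```

Run:
```python
from h import *
im,c=snap('wrist','w7')
i2,s=snap('scene','scene3')
a=im[0:270,250:640]; b=cv2.resize(i2[130:265,210:370],(390,329),interpolation=cv2.INTER_CUBIC)
cv2.imwrite('pics/z7.png',np.vstack([a,b])[:,:,::-1])
```

```text
(no output)
```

View pics/z7.png

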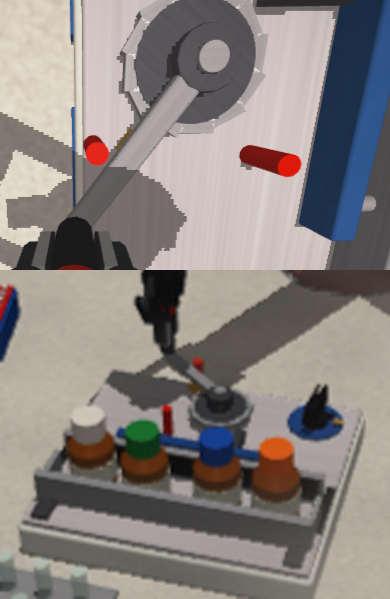

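All four bottles stand in the bay in the scene crop, and the lever is close to its red end post. I'll track the jaw's blue bar numerically.

```bash
cat >> h.py <<'E'
def bar(im):
    """blue jaw bar in the scene picture: subpixel row of its top/bottom edge, as a mean row per column -> world x at z=.075"""
    s=cam('scene'); h=cv2.cvtColor(np.ascontiguousarray(im),cv2.COLOR_RGB2HSV).astype(int)
    m=(h[...,0]>100)&(h[...,0]<125)&(h[...,1]>130); m[:,:258]=0; m[:,330:]=0; m[:180]=0; m[215:]=0
    out=[]
    for u in (264,267,300,303):
        v=np.flatnonzero(m[:,u]); 
        if len(v): out.append((u,v.min(),v.max(),onz(s,u,v.min(),.075)[0].round(4)))
    print(out)
E
python3 - <<'E'
from h import *
for f in ('scene0','scene1','scene2','scene3'): bar(cv2.imread(f'pics/{f}.png')[:,:,::-1])
E
```

```text
[(264, np.int64(191), np.int64(193), np.float64(0.559)), (267, np.int64(191), np.int64(194), np.float64(0.5567)), (300, np.int64(197), np.int64(199), np.float64(0.5569)), (303, np.int64(197), np.int64(200), np.float64(0.5546))]
[(264, np.int64(191), np.int64(191), np.float64(0.559)), (267, np.int64(191), np.int64(191), np.float64(0.5567)), (300, np.int64(195), np.int64(209), np.float64(0.5483)), (303, np.int64(196), np.int64(208), np.float64(0.5503))]
[(264, np.int64(191), np.int64(191), np.float64(0.559)), (300, np.int64(194), np.int64(209), np.float64(0.5439)), (303, np.int64(196), np.int64(208), np.float64(0.5503))]
[(300, np.int64(195), np.int64(209), np.float64(0.5483)), (303, np.int64(196), np.int64(208), np.float64(0.5503))]
```

Request:
jog_arm(
  moves=[
    [12, 0, 21, 0, 0, 0],
    [7, 0, 23, 0, 0, 0],
    [2, 0, 24, 0, 0, 0],
    [-4, 0, 24, 0, 0, 0],
    [-9, 0, 23, 0, 0, 0],
    [0, 0, 0, 0, 0, 0],
    [9, 0, -23, 0, 0, 0],
    [4, 0, -24, 0, 0, 0],
    [-2, 0, -24, 0, 0, 0],
    [-7, 0, -23, 0, 0, 0],
    [-12, 0, -21, 0, 0, 0],
    [0, 0, 0, 0, 0, 0],
  ],
)

```text
t: 38.5
tool_pos: [0.4324, -0.1459, 0.1086]
tool_rot: [-1.209, 1.21, -1.208]
contact_force: [-1.9, -1.0, 0.5]
opening: 0.019
```

Request:
jog_arm(
  moves=[
    [12, 0, 21, 0, 0, 0],
    [7, 0, 23, 0, 0, 0],
    [2, 0, 24, 0, 0, 0],
    [-4, 0, 24, 0, 0, 0],
    [-9, 0, 23, 0, 0, 0],
    [0, 0, 0, 0, 0, 0],
    [9, 0, -23, 0, 0, 0],
    [4, 0, -24, 0, 0, 0],
    [-2, 0, -24, 0, 0, 0],
  ],
)

```text
t: 39.4
tool_pos: [0.4785, -0.1672, 0.1086]
tool_rot: [-1.207, 1.208, -1.213]
contact_force: [12.3, -11.5, -7.5]
opening: 0.0186
```

Request:
jog_arm(
  moves=[
    [-7, 0, -23, 0, 0, 0],
    [-12, 0, -21, 0, 0, 0],
    [0, 0, 0, 0, 0, 0],
  ],
)

```text
t: 39.7
tool_pos: [0.4325, -0.146, 0.1086]
tool_rot: [-1.209, 1.21, -1.208]
contact_force: [-3.1, -1.3, -0.7]
opening: 0.019
```

Run:
```python
from h import *
i2,s=snap('scene','scene4'); bar(i2)
```

```text
[(300, np.int64(196), np.int64(211), np.float64(0.5526)), (303, np.int64(197), np.int64(209), np.float64(0.5546))]
```

```bash
cat >> h.py <<'E'
def jawx(im,c):
    """left edge of the blue jaw bar in the wrist view, on the plane z=.075"""
    h=cv2.cvtColor(np.ascontiguousarray(im),cv2.COLOR_RGB2HSV).astype(int); m=(h[...,0]>100)&(h[...,0]<125)&(h[...,1]>120); m[:,:400]=0
    print('bar x',[onz(c,np.flatnonzero(m[v]).min(),v,.075)[0].round(4) for v in (40,80,120,160)])
E
python3 - <<'E'
from h import *
c=cam('wrist'); jawx(cv2.imread('pics/w7.png')[:,:,::-1],c); im,c=snap('wrist','w8'); jawx(im,c)
E
```

```text
bar x [np.float64(0.5647), np.float64(0.5647), np.float64(0.5654), np.float64(0.5655)]
bar x [np.float64(0.5703), np.float64(0.5705), np.float64(0.5708), np.float64(0.5717)]
```

Request:
jog_arm(
  moves=[
    [12, 0, 21, 0, 0, 0],
    [7, 0, 23, 0, 0, 0],
    [2, 0, 24, 0, 0, 0],
    [-4, 0, 24, 0, 0, 0],
    [-9, 0, 23, 0, 0, 0],
    [0, 0, 0, 0, 0, 0],
    [9, 0, -23, 0, 0, 0],
    [4, 0, -24, 0, 0, 0],
    [-2, 0, -24, 0, 0, 0],
    [-7, 0, -23, 0, 0, 0],
    [-12, 0, -21, 0, 0, 0],
    [0, 0, 0, 0, 0, 0],
  ],
)

```text
t: 41.0
tool_pos: [0.4336, -0.1472, 0.1089]
tool_rot: [-1.21, 1.209, -1.211]
contact_force: [-1.0, -4.7, -2.9]
opening: 0.0188
```

Run:
```python
from h import *
im,c=snap('wrist','w9'); jawx(im,c)
```

```text
bar x [np.float64(0.5734), np.float64(0.5738), np.float64(0.5742), np.float64(0.5746)]
```

Request:
jog_arm(
  moves=[
    [12, 0, 21, 0, 0, 0],
    [7, 0, 23, 0, 0, 0],
    [2, 0, 24, 0, 0, 0],
    [-4, 0, 24, 0, 0, 0],
    [-9, 0, 23, 0, 0, 0],
    [0, 0, 0, 0, 0, 0],
    [9, 0, -23, 0, 0, 0],
    [4, 0, -24, 0, 0, 0],
    [-2, 0, -24, 0, 0, 0],
    [-7, 0, -23, 0, 0, 0],
    [-12, 0, -21, 0, 0, 0],
    [0, 0, 0, 0, 0, 0],
  ],
)

```text
t: 42.25
tool_pos: [0.4341, -0.1472, 0.1091]
tool_rot: [-1.209, 1.208, -1.211]
contact_force: [0.9, -6.0, -3.8]
opening: 0.0191
```

Request:
jog_arm(
  moves=[
    [12, 0, 21, 0, 0, 0],
    [7, 0, 23, 0, 0, 0],
    [2, 0, 24, 0, 0, 0],
    [-4, 0, 24, 0, 0, 0],
    [-9, 0, 23, 0, 0, 0],
    [0, 0, 0, 0, 0, 0],
    [9, 0, -23, 0, 0, 0],
    [4, 0, -24, 0, 0, 0],
    [-2, 0, -24, 0, 0, 0],
    [-7, 0, -23, 0, 0, 0],
    [-12, 0, -21, 0, 0, 0],
    [0, 0, 0, 0, 0, 0],
  ],
)

```text
t: 43.45
tool_pos: [0.4331, -0.1458, 0.1091]
tool_rot: [-1.21, 1.211, -1.206]
contact_force: [-4.1, 1.1, 2.5]
opening: 0.0189
```

Run:
```python
from h import *
im,c=snap('wrist','w10'); jawx(im,c)
```

```text
bar x [np.float64(0.5769), np.float64(0.5768), np.float64(0.5773), np.float64(0.5778)]
```

Request:
jog_arm(
  moves=[
    [12, 0, 21, 0, 0, 0],
    [7, 0, 23, 0, 0, 0],
    [2, 0, 24, 0, 0, 0],
    [-4, 0, 24, 0, 0, 0],
    [-9, 0, 23, 0, 0, 0],
    [0, 0, 0, 0, 0, 0],
    [9, 0, -23, 0, 0, 0],
    [4, 0, -24, 0, 0, 0],
    [-2, 0, -24, 0, 0, 0],
    [-7, 0, -23, 0, 0, 0],
    [-12, 0, -21, 0, 0, 0],
    [0, 0, 0, 0, 0, 0],
  ],
)

```text
t: 44.7
tool_pos: [0.4343, -0.1469, 0.1093]
tool_rot: [-1.209, 1.209, -1.21]
contact_force: [-0.2, -2.1, -1.3]
opening: 0.0193
```

Request:
jog_arm(
  moves=[
    [12, 0, 21, 0, 0, 0],
    [7, 0, 23, 0, 0, 0],
    [2, 0, 24, 0, 0, 0],
    [-4, 0, 24, 0, 0, 0],
    [-9, 0, 23, 0, 0, 0],
    [0, 0, 0, 0, 0, 0],
    [9, 0, -23, 0, 0, 0],
    [4, 0, -24, 0, 0, 0],
    [-2, 0, -24, 0, 0, 0],
    [-7, 0, -23, 0, 0, 0],
    [-12, 0, -21, 0, 0, 0],
    [0, 0, 0, 0, 0, 0],
  ],
)

```text
t: 45.9
tool_pos: [0.4343, -0.1464, 0.1092]
tool_rot: [-1.21, 1.209, -1.208]
contact_force: [-1.6, 0.0, 0.3]
opening: 0.0187
```

Run:
```python
from h import *
im,c=snap('wrist','w11'); jawx(im,c)
```

```text
bar x [np.float64(0.5768), np.float64(0.5767), np.float64(0.5772), np.float64(0.5776)]
```

The jaw has stopped advancing (bar x 0.577 both times), so the ratchet is clicking over. I'll release the lever and go to the dial.

Request:
jog_arm(
  moves=[
    [0, 0, 0, 0, 0, 0],
    [0, 0, 0, 0, 0, 0],
    [0, 0, 0, 0, 0, 0],
    [0, -20, 0, 0, 0, 0],
    [0, -35, 0, 0, 0, 0],
    [0, -40, 0, 0, 0, 0],
    [0, -40, 0, 0, 0, 0],
    [-20, 0, 4, 0, 0, 0],
    [-35, 0, 8, 0, 0, 0],
    [-35, 0, 8, 0, 0, 0],
    [-35, 0, 8, 0, 0, 0],
    [-35, 0, 8, 0, 0, 0],
  ],
  grip=55,
)

```text
t: 47.15
tool_pos: [0.4708, 0.0148, 0.2444]
tool_rot: [-1.209, 1.209, -1.209]
contact_force: [0.1, -0.4, -0.6]
opening: 0.0549
```

Request:
jog_arm(
  moves=[
    [-30, 0, 5, 0, 0, 0],
    [0, 0, 0, 0, -0.145, 0],
    [0, 0, 0, 0, -0.145, 0],
    [0, 0, 0, 0, -0.145, 0],
    [0, 0, 0, 0, -0.145, 0],
    [0, 0, 0, 0, -0.145, 0],
    [0, 0, 0, 0, -0.145, 0],
    [0, 0, 0, 0, -0.145, 0],
    [0, 0, 0, 0, -0.145, 0],
    [0, 0, 0, 0, -0.145, 0],
    [0, 0, 0, 0, -0.145, 0],
    [0, 0, 0, 0, -0.121, 0],
  ],
)

```text
t: 48.35
tool_pos: [0.4756, 0.0435, 0.2442]
tool_rot: [-1.571, -0.004, 0.005]
contact_force: [0.2, -0.1, 0.3]
opening: 0.0552
```

Run:
```python
from h import *
print(toolT()[:3,3].round(4),obs()['q'].round(2)); go(.475,.059,.23,(0,1,0)); im,c=snap('wrist','w12'); i2,s=snap('scene','scene5')
a=im[:,100:540]; b=cv2.resize(i2[150:265,210:370],(300,216),interpolation=cv2.INTER_CUBIC); z=np.zeros((400,300,3),np.uint8); z[:216]=b
cv2.imwrite('pics/z12.png',np.hstack([a,z])[:,:,::-1])
```

```text
[0.4756 0.0435 0.2442] [-0.06 -0.32  1.93  0.    1.53 -1.64]
shift mm [-0.5 14.2 15.5] turn [-0.     0.006 -0.   ]
```

View pics/z12.png

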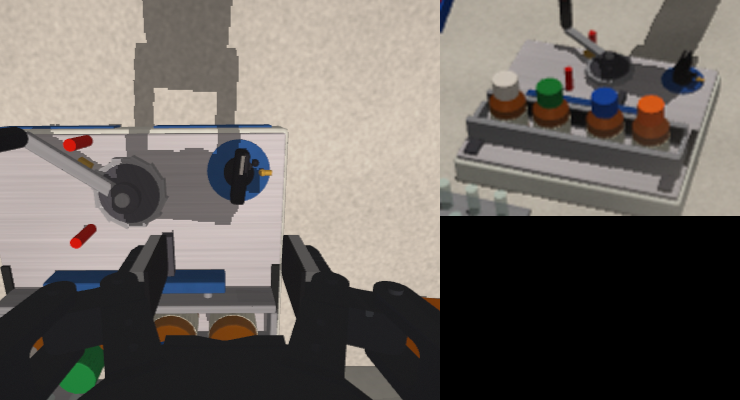

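The view shows the dial bar from about (341,151) to (337,203), with its mark at the -x end. The four bottles stand clamped in a row.

Run:
```python
from h import *
c=cam('wrist'); a=onz(c,341,151,.093); b=onz(c,336,203,.093); m=(a+b)/2; print(a,b,m)
X=tri([c,cam('side')],[(338.5,177),(255+125/4,155+188/4)]); print(X); go(m[0],m[1],.067,(0,1,0))
```

```text
[0.44769946 0.05934802 0.093     ] [0.49847621 0.05527681 0.093     ] [0.47308783 0.05731241 0.093     ]
[0.4769253  0.05682489 0.08636766]
shift mm [ -2.4 177.3  13.8] turn [-0. -0. -0.]
```

Request:
jog_arm(
  moves=[
    [-2, 10, 14, 0, 0.07, 0],
    [0, 35, 0, 0, 0, 0],
    [0, 35, 0, 0, 0, 0],
    [0, 35, 0, 0, 0, 0],
    [0, 30, 0, 0, 0, 0],
    [0, 17, 0, 0, 0, 0],
    [0, 10, 0, 0, 0, 0],
    [0, 0, 0, 0, 0, 0],
    [0, 0, 0, 0, 0, 0],
  ],
)

```text
t: 49.35
tool_pos: [0.474, 0.0574, 0.0732]
tool_rot: [-1.57, 0.054, -0.057]
contact_force: [0.0, -0.3, 0.7]
opening: 0.0551
```

Request:
jog_arm(
  moves=[
    [0, 4, 0, 0, 0, 0],
    [0, 0, 0, 0, 0, 0],
    [0, 0, 0, 0, 0, 0],
    [0, 0, 0, 0, 0, 0],
    [0, 0, 0, 0, 0, 0],
    [0, 0, 0, 0, 0, 0],
  ],
  grip=4,
  grip_force=50,
)

```text
t: 49.95
tool_pos: [0.4735, 0.0584, 0.0692]
tool_rot: [-1.568, 0.054, -0.056]
contact_force: [-1.3, 4.7, 2.6]
opening: 0.0129
```

Request:
jog_arm(
  moves=[
    [0, 0, 0, 0, 0.12, 0],
    [0, 0, 0, 0, 0.12, 0],
    [0, 0, 0, 0, 0.12, 0],
    [0, 0, 0, 0, 0.12, 0],
    [0, 0, 0, 0, 0.12, 0],
    [0, 0, 0, 0, 0.12, 0],
    [0, 0, 0, 0, 0.12, 0],
    [0, 0, 0, 0, 0.12, 0],
    [0, 0, 0, 0, 0.12, 0],
    [0, 0, 0, 0, 0.06, 0],
    [0, 0, 0, 0, 0, 0],
  ],
)

```text
t: 51.05
tool_pos: [0.4746, 0.06, 0.0692]
tool_rot: [-1.35, 0.94, -0.939]
contact_force: [3.3, 11.9, -1.3]
opening: 0.0129
```

Request:
jog_arm(
  moves=[
    [0, 0, 0, 0, 0, 0],
    [0, 0, 0, 0, 0, 0],
    [0, 0, 0, 0, 0, 0],
    [0, 0, 0, 0, 0, 0],
    [0, -25, 0, 0, 0, 0],
    [0, -40, 0, 0, 0, 0],
    [0, -40, 0, 0, 0, 0],
    [0, -40, 0, 0, 0, 0],
    [0, 0, 0, 0, 0, 0],
    [0, 0, 0, 0, 0, 0],
  ],
  grip=55,
)

```text
t: 52.05
tool_pos: [0.4739, 0.0572, 0.2147]
tool_rot: [-1.357, 0.937, -0.941]
contact_force: [-0.1, 0.2, -0.6]
opening: 0.055
```

Run:
```python
from h import *
print(toolT()[:3,3].round(4)); im,c=snap('wrist','w13'); i2,s=snap('scene','scene6'); i3,_=snap('side','side6')
a=cv2.resize(i2[150:265,210:370],(400,288),interpolation=cv2.INTER_CUBIC); b=cv2.resize(i3[130:290,255:425],(400,376)[:2],interpolation=cv2.INTER_CUBIC)
z=np.zeros((600,800,3),np.uint8); z[:288,:400]=a; z[:376,400:]=b; z[300:500,:320]=cv2.resize(im,(320,200)); 
cr=im[100:260,240:420]; z[376:576,400:625]=cv2.resize(cr,(225,200))
cv2.imwrite('pics/z13.png',z[:,:,::-1])
```

```text
[0.4739 0.0572 0.2147]
```

View pics/z13.png

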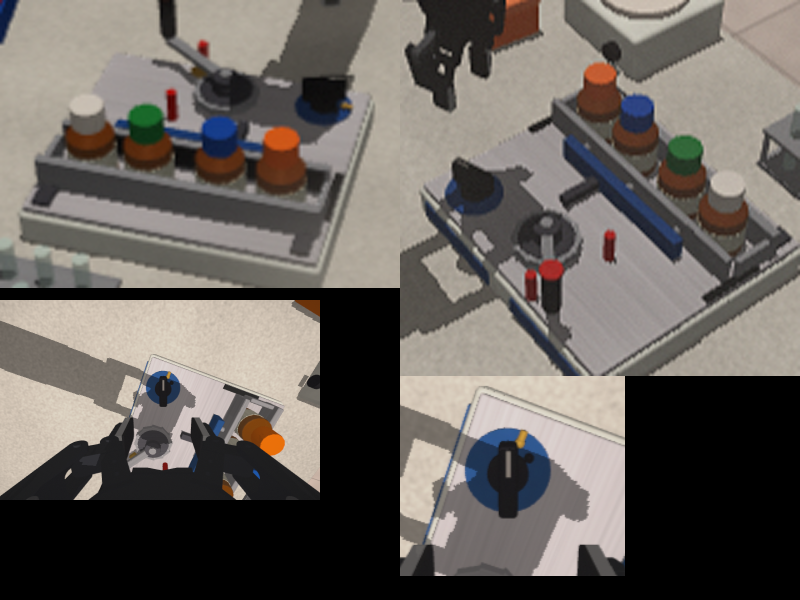

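Run:
```python
from h import *
d=cam('side')
for g in (0,.02,.025,.029): 
    p=proj(d,(.5974+g,-.208,.0845)); q=proj(d,(.5934+g,.0963,.0864)); print(g,p.round(1),q.round(1))
a=cv2.imread('pics/side6.png')[165:275,310:430]; cv2.imwrite('pics/z14.png',cv2.resize(a,(654,600),interpolation=cv2.INTER_CUBIC))
```

```text
0 [384.6 245.5] [312.  176.3]
0.02 [390.6 241.7] [317.8 173.5]
0.025 [392.1 240.8] [319.2 172.7]
0.029 [393.3 240. ] [320.3 172.2]
```

View pics/z14.png

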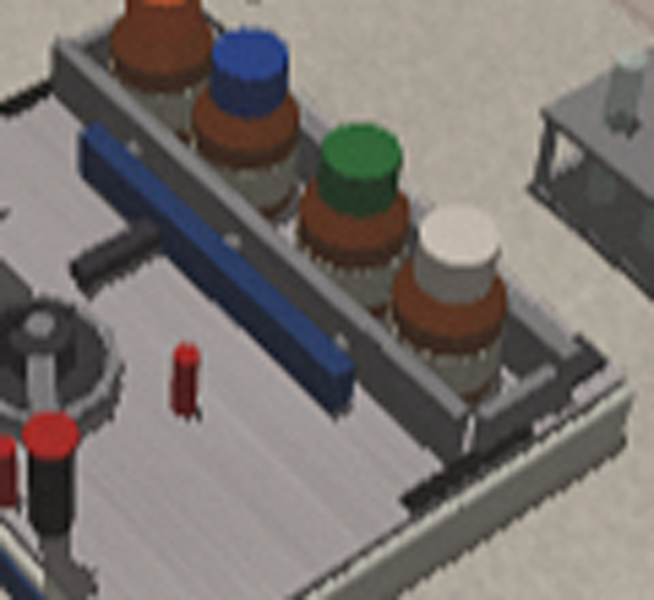

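```bash
python3 -c "
from station import ctrl
print(ctrl.get_obs()['t']); print(ctrl.finish_job())"
```

```text
52.2
the job is handed in; nothing more can be done
None
```

I handed the job in at t = 52.2 s. All four amber bottles stand clamped on the shaker platform and the dial is turned past its detent; the hand-in gives no verdict.

- **Bottles:** white, green, blue and orange stand upright in a row in the bay. The last pictures show this.
- **Clamp:** I swung the lever until the jaw's bar stopped advancing: it read x = 0.577 m before and after the last two full swings. The near jaw end matches about 29 mm of travel, close to what a 54 mm bottle gap needs. I inferred tightness from this; I had no direct reading of the spring compression or the click-over.
- **Dial:** I turned it clockwise about 1.14 rad, to roughly 1.2 rad, beyond the 0.95 rad detent limit. It stayed there after I let go.
- **Other things:** I did not pick up or aim at anything else on the bench, including the purple look-alike, and I saw no contact. I did not re-measure every bystander at the end.

**Checks that disagreed:**
- The scene and side cameras differed by several millimetres, up to about 17 mm at the shaker corners, so I used wrist-camera views for the grasps.
- The scene-view check of the jaw bar failed because the blue bottle cap confused it, so I switched to the wrist view.

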